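Load the vial carrier into the analyser's guide lane

ROBOT

A 6-joint arm with a two-finger parallel gripper is mounted at the origin on the work surface. World frame = base frame: x ahead of the robot, y to its left, z up, the work surface at z = 0. Lengths are in m, angles in degrees, forces in N, time in s.
With the tool pointing down it reaches from about 0.375 to 0.9 m from the base axis. Payload 3.1 kg.
Tool frame: the origin (TCP) lies at the centre of the arm's flange, where the gripper is bolted on; the fingertips stand 182 mm ahead of it and the grasp point (between the pads) lies 164 mm ahead of it; x points along the fingers, z is the direction in which the jaws open and shut, and the axes are right-handed (so a half turn about x gives the same grasp; the last joint's range is limited). The gripper opens to 87 mm and grips with 3 to 60 N. Pads are 19 mm wide; open, the fingers measure 117 mm over their backs; the gripper's body (75 mm by 190 mm) begins 51 mm behind the grasp point.
Start: joints at [-83.91, 30.224, 82.088, -0, 67.689, -10.227], TCP at [0.176, -0.6, 0.405] pointing down, gripper open.
Joint ranges: [-176.69, 176.69], [-43.24, 126.21], [12.49, 139.97], [-82, 262], [0, 151.66], [-163.58, 163.58]. Speed limits (degrees/s): [159.86, 159.86, 180, 180, 180, 180].

INTERFACE

Orientations are given as a 3x3 rotation matrix whose columns are the frame's x, y, z axes.
In Python, from rig import bot gives the robot as it stands.
- The arm moves only by the shell command python3 -m crank 'ROWS' [OPENING]. ROWS is JSON, a list of rows, each an object with "offset": the shift along the tool's x, y, z in m, a list of three; "spin": the turn about the tool's x in rad. A call has 1 to 12 rows; each row shifts and turns the commanded pose from where the row before left it, along the tool's axes as they then stand; what a row does not reach is not made up. A row lasts 1/10 s, in which the tool goes at most 50 mm and 8.59 degrees, less where a joint would pass 70% of its speed; a pose out of reach is approached as far as the arm can. A call is refused whole if a number of a shift passes 0.05 or a number of a turn 0.15, either way. A call with a gripper value outside its range is refused whole. OPENING is the finger opening in m, from 0 to 0.087, set as the call begins (- or left out, the last holds). The fingers move at their own pace and stop on an object; the grip force is fixed at half the most. Time passes only in rows, so rows that do not move let the fingers close. It gives the time, the measured TCP pose, the force and the opening at its end, in the units of the state.
- bot.read_state(): the state, without advancing time (a new reading comes with each control period).
- bot.capture(name): name is "scene" or "top" or "wrist"; returns a dict with "pixels" (400x640x3 uint8, blue, green, red), "depth" (400x640 float32, m along the optical axis (not along the pixel's ray), 0 where there is no reading), "K" (3x3 intrinsics, pixels), "world_to_cam" (4x4, takes a point from world to camera coordinates). Camera axes: x right, y up, looking along -z (the intrinsics and any distortion apply to the point x, -y, -z); pixel columns grow to the right and rows downward; lengths in m; the calibration is good to about 2 mm. A picture is of the moment at which its call begins.
- bot.hand_in(): hands the job in, once; it reports no verdict.
Trained networks look in a picture, given as the dict that the camera call returned (one of the last four; its "shot" number tells which), for a name from the list of things; names that differ only in an ending like _2 or _b are one class to them, and where a whole thing is asked for, a point or a joint stands for the part that bears it (a point fixed in the world has none). Each returns a list of dicts, best first, with "p" (0 to 1); they miss things now and then, are a little off and sometimes report something else, mostly with a low value. They report only what shows in the picture. A call takes as long as a camera call.
- bot.regions_of(label, picture): "region" (400x640 bool, what is visible of it) and "extent" ([centre column, centre row, width, height] in pixels, round what is visible of it).
The state is a dict: "time_s": time; "joint_positions": joint angles; "qvel": joint speeds; "tau": joint torques, N m; "position": TCP position; "tcp_rot": TCP orientation; "force": force on the tool from outside, world axes, zero at the start; "moment": the same for the moment, N m; "opening": opening from 0.0 (shut) to 1.0 (fully open).
Only numpy, scipy, OpenCV 4.12 (cv2) and the standard library are available. Lean on these libraries where they do the work, as an engineer would, in place of code of your own. Each camera call takes 0.05 s, during which the arm holds its last target.

TASK

Push the white vial carrier down the lane between the two guide rails on the analyser's tray until it is fully home, flat against the stop at the far end. Neither the carrier nor the robot may touch either rail on the way, so first nudge the carrier straight and into line if it stands askew. Only push it: do not lift or tip it, leave the bottle, the jar and the aluminium block where they stand, and end clear of everything.

Things in the scene. Friction and masses are not known exactly. Their poses are not given: they have to be found in the camera images.
- loader: Fixed bench-top analyser (grey, blue front, 210 mm tall) with a flat black tray run out in front. Origin on the bench under the middle of the lane's mouth; +y runs down the lane to the stop, x across it, z up. In its frame, mm: tray x -100 to 100, from y -200, top at z 12; no rails where y < 0; lane from y 0 to 160, centred on x 0, 88 wide between rails; analyser front at y 227, x -120 to 240.
- carrier: White box 64 wide (x), 100 long (y), 46 tall (mm), with 15 small black-capped vials fixed in it reaching 59 mm up; 0.2 to 0.4 kg, slides on the tray. Origin: centre of its underside. Starts on the open tray before the mouth, long side roughly along the lane, up to 22 mm off the lane's centre line and 0.2 rad askew. Home: front face on the stop, origin 110 mm past the mouth.
- rail_near: Fixed aluminium guide rail on the lane's -x side (towards the robot), 8 wide, 160 long, 16 tall (mm); its top is 28 mm above the bench, 30 mm below the top of the carrier's box. Origin at the mouth end, mid-width, on the tray's surface; it runs along +y. Inner face 44 mm from the lane's centre line. Not to be touched.
- rail_far: The same rail on the lane's +x side (away from the robot). Not to be touched.
- stop_face (a point): Middle of the stop's face at the far end of the lane, on the tray's surface (12 mm above the bench). The stop is a rigid grey cross bar 104 mm wide and 30 mm tall; the carrier goes flat against it.
- reagent_bottle: Bystander: amber bottle, 60 mm across, 125 mm tall, standing on the bench beyond the far rail. Origin at the centre of its underside.
- jar: Bystander: white jar, 56 mm across, 65 mm tall, standing on the bench on the robot's side of the lane. Origin at the centre of its underside.
- spare_block: Bystander: aluminium block 55 x 85 x 40 mm on the bench, in front of the open end of the tray. Origin at the centre of its underside.

How it is judged:
By the outcome, as a careful person would: the job done as asked, in the order asked, and still so for the second after the job is handed in, with the robot touching nothing.
It also fails if it takes over 64 s, if anything falls off the work surface, if the arm or the gripper's body presses on something with over 40 N, if the wrist force passes 120 N, or if a joint passes its speed limit or range.

## Working session

There is one attempt and no reset: what is moved stays moved. The work goes in short steps, Python scripts to look and compute and a shell command to move; the robot and the scene stay as the last step left them, time stands still between calls to the robot, and variables do not carry over. Pictures are saved under pics/ and viewed, and the job is handed in when it is done.

```bash
mkdir -p pics; ls; cat > h.py <<'E'
import numpy as np, cv2
from rig import bot
def pts(c):
    K=c["K"];d=c["depth"];v,u=np.mgrid[0:400,0:640]
    x=(u-K[0,2])/K[0,0]*d;y=(v-K[1,2])/K[1,1]*d
    P=np.stack([x,-y,-d,np.ones_like(d)],-1)
    W=P@np.linalg.inv(c["world_to_cam"]).T
    W=W[...,:3];W[d<=0]=np.nan
    return W
E
python3 - <<'E'
from h import *
s=bot.read_state();print({k:(np.round(v,3).tolist()) for k,v in s.items()})
for n in ["scene","top"]:
    c=bot.capture(n);cv2.imwrite(f"pics/{n}0.png",c["pixels"]);print(n,c.keys(),c["K"].tolist())
    np.savez(f"{n}0.npz",**{k:c[k] for k in ("pixels","depth","K","world_to_cam")})
    W=pts(c)
    for l in ["carrier","rail_near","rail_far","loader","reagent_bottle","jar","spare_block"]:
        for r in bot.regions_of(l,c)[:1]:
            w=W[r["region"]];w=w[~np.isnan(w[:,0])]
            print(l,round(r["p"],2),r["extent"],r["region"].sum(),np.round(np.percentile(w,[2,50,98],axis=0),3).tolist())
            np.save(f"{n}_{l}.npy",r["region"])
E
```

```text
pics
{'time_s': 0.0, 'joint_positions': [-83.908, 30.279, 82.158, 0.0, 67.688, -10.225], 'qvel': [-0.087, -0.035, -0.083, -0.017, -0.015, 0.002], 'tau': [-0.001, -44.004, -17.659, 0.063, 0.058, -0.0], 'position': [0.176, -0.599, 0.404], 'tcp_rot': [[-0.0, 0.96, 0.281], [0.002, 0.281, -0.96], [-1.0, 0.0, -0.002]], 'force': [0.008, -0.805, 0.26], 'moment': [0.002, -0.004, 0.017], 'opening': 1.002}
scene dict_keys(['pixels', 'depth', 'K', 'world_to_cam', 'shot']) [[454.99413586911174, 0.0, 321.89883736963316], [0.0, 454.99413586911174, 197.10395129517045], [0.0, 0.0, 1.0]]
carrier 0.6 [295.9, 202.6, 57.2, 52.6] 1802 [[0.537, -0.172, 0.011], [0.585, -0.126, 0.054], [0.612, -0.062, 0.071]]
rail_near 0.57 [345.8, 171.4, 53.2, 26.5] 390 [[0.454, -0.027, 0.011], [0.485, 0.048, 0.022], [0.502, 0.128, 0.029]]
rail_far 0.79 [374.6, 189.4, 57.1, 24.9] 373 [[0.561, -0.006, 0.013], [0.58, 0.064, 0.023], [0.596, 0.145, 0.029]]
loader 0.57 [413.4, 154.4, 359.7, 211.0] 31833 [[0.378, -0.196, 0.005], [0.598, 0.243, 0.12], [0.723, 0.58, 0.211]]
reagent_bottle 0.65 [426.3, 198.7, 33.4, 56.0] 1430 [[0.68
[... 589 characters left out ...]
rail_near 0.87 [256.6, 240.8, 67.5, 16.1] 251 [[0.462, -0.024, 0.011], [0.483, 0.033, 0.027], [0.498, 0.123, 0.031]]
rail_far 0.75 [246.7, 199.5, 69.6, 18.6] 279 [[0.554, -0.003, 0.014], [0.572, 0.07, 0.027], [0.59, 0.143, 0.031]]
loader 0.72 [191.2, 216.1, 379.7, 217.6] 49559 [[0.346, -0.186, 0.009], [0.519, 0.271, 0.208], [0.69, 0.485, 0.213]]
reagent_bottle 0.98 [223.4, 145.8, 32.9, 33.7] 798 [[0.665, 0.098, 0.009], [0.683, 0.12, 0.086], [0.715, 0.151, 0.127]]
jar 0.7 [191.3, 217.2, 377.3, 217.3] 49463 [[0.346, -0.185, 0.009], [0.518, 0.27, 0.208], [0.69, 0.486, 0.213]]
spare_block 0.62 [428.9, 173.2, 43.1, 32.1] 1046 [[0.609, -0.377, 0.007], [0.638, -0.335, 0.039], [0.67, -0.293, 0.043]]
```

View pics/scene0.png

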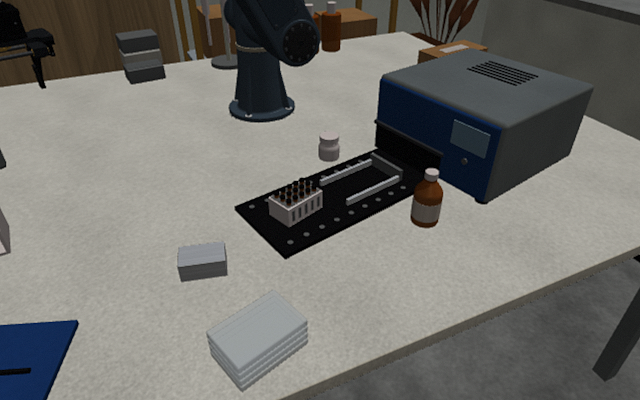

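View pics/top0.png

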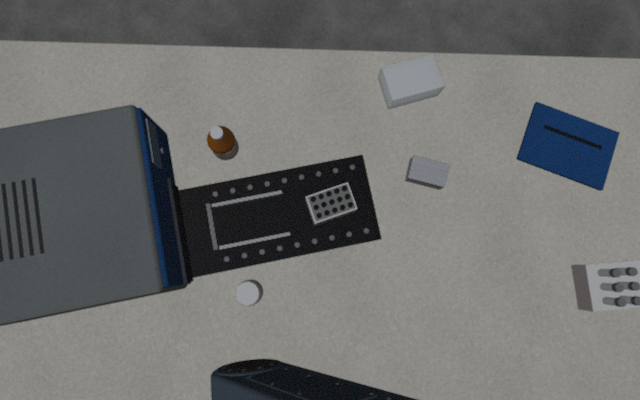

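```bash
cat > fit.py <<'E'
import numpy as np,cv2
class C(dict): pass
def go(n):
    from h import pts
    c=dict(np.load(f"{n}0.npz"));W=pts(c)
    # rails: pts with z in 24..33mm in rail masks
    for l in ["rail_near","rail_far"]:
        m=cv2.dilate(np.load(f"{n}_{l}.npy").astype(np.uint8),np.ones((3,3)))>0
        w=W[m];w=w[(w[:,2]>.023)&(w[:,2]<.034)]
        (cx,cy),(a,b),t=cv2.minAreaRect((w[:,:2]*1000).astype(np.float32))
        vx,vy,x0,y0=cv2.fitLine((w[:,:2]*1000).astype(np.float32),cv2.DIST_HUBER,0,.01,.01).ravel()
        print(n,l,len(w),"rect",round(cx,1),round(cy,1),round(a,1),round(b,1),round(t,1),"line",vx,vy,x0,y0,"ang",np.degrees(np.arctan2(vx,vy)))
    m=np.load(f"{n}_carrier.npy");w=W[m]
    for lo,hi in((.05,.064),(.064,.08),(.05,.08)):
        q=w[(w[:,2]>lo)&(w[:,2]<hi)]
        print(n,"carrier",lo,len(q),cv2.minAreaRect((q[:,:2]*1000).astype(np.float32)),np.median(q[:,2]))
go("top");go("scene")
E
python3 fit.py
```

```text
top rail_near 269 rect 478.9 51.5 8.4 159.9 12.3 line 0.21519451 -0.9765712 478.861 51.61357 ang 167.57306
top rail_far 268 rect 572.6 71.9 8.6 159.6 12.6 line 0.2165643 -0.97626835 572.2903 72.66723 ang 167.49268
top carrier 0.05 950 ((563.19677734375, -116.09320068359375), (64.31492614746094, 99.8370132446289), 19.797208786010742) 0.05798351675893154
top carrier 0.064 363 ((562.8779296875, -116.13798522949219), (49.4437255859375, 82.8445053100586), 19.672046661376953) 0.07034567569764305
top carrier 0.05 1313 ((563.19677734375, -116.09320068359375), (64.31492614746094, 99.8370132446289), 19.797208786010742) 0.058899223066679385
scene rail_near 188 rect 482.5 51.0 12.7 162.3 12.2 line 0.2180245 -0.97594327 484.47034 49.02967 ang 167.40697
scene rail_far 206 rect 576.0 71.0 15.2 162.0 15.4 line 0.21547495 -0.9765094 578.33594 67.998886 ang 167.55661
scene carrier 0.05 639 ((567.2570190429688, -118.3392333984375), (65.90216827392578, 100.66681671142578), 20.055063247680664) 0.0574795638201524
scene carrier 0.064 354 ((567.15380859375, -117.21087646484375), (51.03627014160156, 85.86182403564453), 19.245943069458008) 0.06906554771313117
scene carrier 0.05 993 ((567.2570190429688, -118.3392333984375), (65.90216827392578, 100.66681671142578), 20.055063247680664) 0.05912372577889502
```

The top view shows the carrier at about (331,203) px, skewed about 7° counter-clockwise from the lane. The rails run from (283,193) to (215,206) and from (290,234) to (218,248). Bottle, jar and block are clear of the path. In the lane frame the carrier is at about x -2, y -102 mm. I'll spin the tool so the jaws lie across the lane, then move behind the carrier.

```bash
cat > lane.py <<'E'
from h import *
a=np.radians(12.47);d=np.array([-np.sin(a),np.cos(a)]);e=np.array([np.cos(a),np.sin(a)])
O=np.array([525.7,61.7])-80*d
def st():
    s=bot.read_state();p=np.array(s["position"])*1000;r=p[:2]-O;R=np.array(s["tcp_rot"])
    print("t",round(s["time_s"],2),"tcp lane x,y",np.round([r@e,r@d],1),"tip z",round(p[2]-182,1),"zang",round(np.degrees(np.arctan2(R[1,2],R[0,2])),2),"F e,d,z",np.round([np.array(s["force"])[:2]@e,np.array(s["force"])[:2]@d,s["force"][2]],1),"open",round(s["opening"],3))
if __name__=="__main__": st()
E
python3 -m crank '[{"offset":[0,0,0],"spin":-0.15},{"offset":[0,0,0],"spin":-0.15},{"offset":[0,0,0],"spin":-0.15},{"offset":[0,0,0],"spin":-0.15},{"offset":[0,0,0],"spin":-0.15},{"offset":[0,0,0],"spin":-0.15},{"offset":[0,0,0],"spin":-0.15},{"offset":[0,0,0],"spin":-0.15},{"offset":[0,0,0],"spin":-0.15},{"offset":[0,0,0],"spin":-0.15},{"offset":[0,0,0],"spin":-0.004},{"offset":[0,0,0],"spin":0}]' 0.03; python3 lane.py
```

```text
time_s: 2.0
position: [0.1756, -0.5998, 0.4048]
tcp_rot: [[0.0, -0.213, 0.977], [0.0, 0.977, 0.213], [-1.0, 0.0, 0.0]]
force: [0.1, -0.6, -0.2]
opening: 0.344
t 2.0 tcp lane x,y [-484.7 -490.3] tip z 222.8 zang 12.31 F e,d,z [-0.  -0.6 -0.2] open 0.344
```

```bash
python3 -m crank '[{"offset":[0,0.025,0.040],"spin":0},{"offset":[0,0.025,0.040],"spin":0},{"offset":[0,0.025,0.040],"spin":0},{"offset":[0,0.025,0.040],"spin":0},{"offset":[0,0.025,0.040],"spin":0},{"offset":[0,0.025,0.040],"spin":0},{"offset":[0,0.025,0.040],"spin":0},{"offset":[0,0.025,0.040],"spin":0},{"offset":[0,0.025,0.040],"spin":0},{"offset":[0,0.025,0.040],"spin":0},{"offset":[0,0.025,0.040],"spin":0},{"offset":[0,0,0],"spin":0}]'; python3 lane.py
```

```text
time_s: 3.2
position: [0.5489, -0.2319, 0.4049]
tcp_rot: [[0.003, -0.22, 0.975], [0.001, 0.975, 0.22], [-1.0, 0.0, 0.003]]
force: [-0.3, -0.1, 0.6]
opening: 0.344
t 3.2 tcp lane x,y [ -40.7 -211.7] tip z 222.9 zang 12.72 F e,d,z [-0.4 -0.   0.6] open 0.344
```

```bash
python3 -m crank '[{"offset":[0,0.011,0.020],"spin":0},{"offset":[0,0.011,0.021],"spin":0},{"offset":[0.04,0,0],"spin":0},{"offset":[0.04,0,0],"spin":0},{"offset":[0.04,0,0],"spin":0},{"offset":[0.03,0,0],"spin":0},{"offset":[0.02,0,0],"spin":0},{"offset":[0.018,0,0],"spin":0},{"offset":[0,0,0],"spin":0},{"offset":[0,0,0],"spin":0}]'; python3 lane.py; python3 - <<'E'
from h import *
for n in ["top"]:
    c=bot.capture(n);cv2.imwrite(f"pics/{n}1.png",c["pixels"][100:300,150:450].repeat(2,0).repeat(2,1))
E
```

```text
time_s: 4.2
position: [0.5808, -0.2064, 0.2168]
tcp_rot: [[-0.0, -0.215, 0.977], [0.0, 0.977, 0.215], [-1.0, 0.0, -0.0]]
force: [0.0, -0.4, 0.6]
opening: 0.345
t 4.2 tcp lane x,y [  -4.  -193.7] tip z 34.8 zang 12.39 F e,d,z [-0.  -0.4  0.6] open 0.345
```

View pics/top1.png

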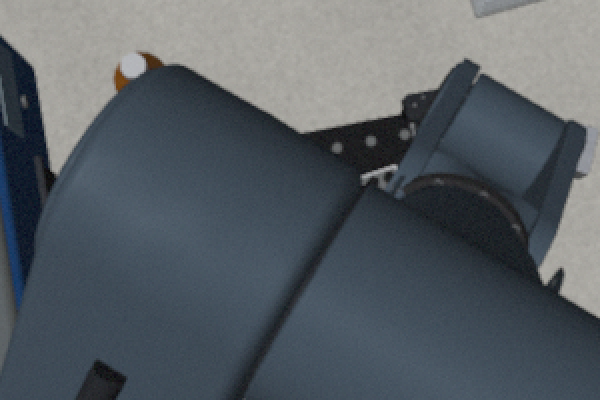

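The top view is now blocked by the arm, so I'll use the scene and wrist cameras for checks. The next move is a slow straightening push on the open tray.

```bash
python3 -m crank '[{"offset":[0,0.01,0.004],"spin":0},{"offset":[0,0.008,0],"spin":0},{"offset":[0,0.004,0],"spin":0},{"offset":[0,0.004,0],"spin":0},{"offset":[0,0.004,0],"spin":0},{"offset":[0,0.003,0],"spin":0},{"offset":[0,0.003,0],"spin":0},{"offset":[0,0.003,0],"spin":0},{"offset":[0,0.003,0],"spin":0},{"offset":[0,0.003,0],"spin":0},{"offset":[0,0.003,0],"spin":0},{"offset":[0,0,0],"spin":0}]'; python3 lane.py; cat > look.py <<'E'
from lane import *
import sys
k=sys.argv[1]
for n in ["scene","wrist"]:
    c=bot.capture(n)
    im=c["pixels"]
    if n=="scene": im=cv2.resize(im[130:260,190:440],None,fx=3,fy=3)
    cv2.imwrite(f"pics/{n}{k}.png",im)
    W=pts(c);r=bot.regions_of("carrier",c)
    for q in r[:1]:
        w=W[q["region"]];w=w[(w[:,2]>.05)&(w[:,2]<.08)]
        if len(w)<30: print(n,"few");continue
        L=(w[:,:2]*1000-O);L=np.stack([L@e,L@d],1).astype(np.float32)
        print(n,round(q["p"],2),len(w),cv2.minAreaRect(L), np.percentile(L,[1,99],axis=0).round(1).tolist())
    np.savez(f"last_{n}.npz",W=W,px=c["pixels"])
E
python3 look.py 2
```

```text
time_s: 5.45
position: [0.5744, -0.1575, 0.2166]
tcp_rot: [[-0.0, -0.216, 0.976], [0.001, 0.976, 0.216], [-1.0, 0.001, -0.0]]
force: [-0.8, -0.1, 0.4]
opening: 0.342
t 5.45 tcp lane x,y [   0.2 -144.5] tip z 34.6 zang 12.48 F e,d,z [-0.8  0.   0.4] open 0.342
scene 0.72 238 ((34.28577423095703, -81.69149780273438), (34.25554656982422, 104.00079345703125), 15.048381805419922) [[16.7, -134.1], [41.2, -36.4]]
wrist 0.88 40125 ((6.6072998046875, -85.27544403076172), (64.47603607177734, 102.86184692382812), 0.03746096044778824) [[-24.4, -131.6], [37.6, -35.1]]
```

View pics/scene2.png

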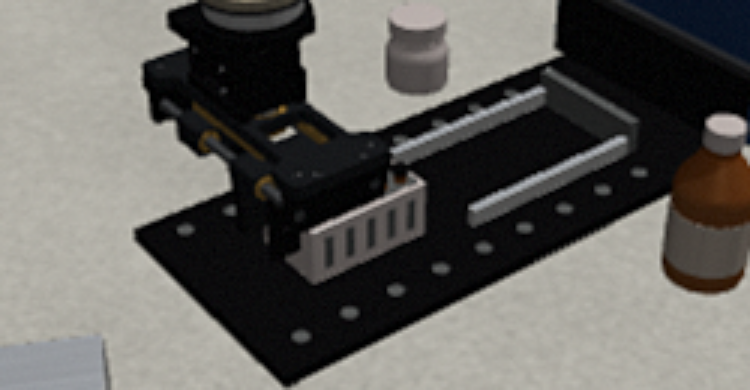

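View pics/wrist2.png

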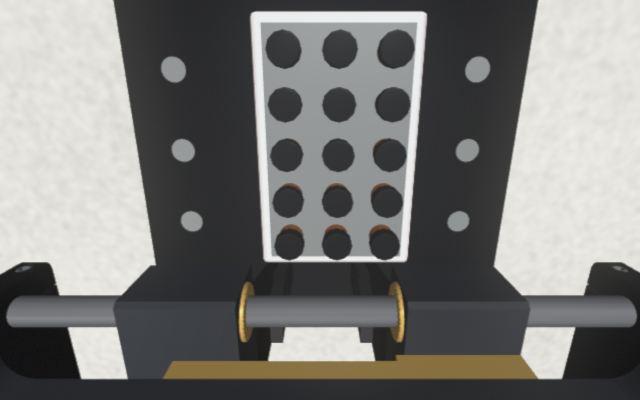

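The wrist view shows the carrier flush on the fingers and straight, but right of the lane's middle: its top centre is at about column 338, while the dot pairs are centred on about 325. I'll measure against the tray in the same picture.

```bash
python3 - <<'E'
from lane import *
z=np.load("last_wrist.npz");W=z["W"];px=z["px"].astype(int)
L=W[...,:2]*1000-O;X=L@e;Y=L@d;Z=W[...,2]*1000
g=px.mean(2)
# tray-top mask; dots
m=((g>95)&(abs(Z-12)<6)&(abs(X)<98)&(abs(X)>60)).astype(np.uint8)
n,lab,s,c=cv2.connectedComponentsWithStats(m)
for i in range(1,n):
    if s[i,4]>150: print(s[i,4],c[i].round(),np.nanmean(X[lab==i]).round(1),np.nanmean(Y[lab==i]).round(1))
for r in (60,100,150,200):
    t=np.where((abs(Z[r]-12)<4))[0];print(r,t[[0,-1]],X[r,t[[0,-1]]].round(1),Y[r,t[0]].round(1), (X[r,t[0]]+X[r,t[-1]])/2)
E
```

```text
511 [173.  69.] -72.7 -51.4
508 [477.  69.] 77.2 -51.2
421 [183. 150.] -72.6 -91.4
417 [467. 150.] 77.3 -91.3
347 [191. 221.] -72.6 -131.4
339 [458. 221.] 77.4 -131.3
60 [123 528] [-96.8 101.8] -47.3 2.4988710420248736
100 [130 521] [-96.5 102.1] -66.1 2.7882375178815764
150 [138 513] [-96.2 102.5] -91.5 3.1401689232832766
200 [146 504] [-96.2 101.2] -119.1 2.5224834518888244
```

Measured against the tray dots, the carrier is straight within 0.1° and about +4 mm off centre. I'll correct that with a gentle diagonal push before the mouth and re-measure.

```bash
python3 -m crank '[{"offset":[0,0.002,0],"spin":0},{"offset":[0,0.002,-0.0004],"spin":0},{"offset":[0,0.002,-0.0004],"spin":0},{"offset":[0,0.002,-0.0004],"spin":0},{"offset":[0,0.002,-0.0004],"spin":0},{"offset":[0,0.002,-0.0004],"spin":0},{"offset":[0,0.002,-0.0004],"spin":0},{"offset":[0,0.002,-0.0004],"spin":0},{"offset":[0,0.002,-0.0004],"spin":0},{"offset":[0,0.002,-0.0004],"spin":0},{"offset":[0,0.002,-0.0004],"spin":0},{"offset":[0,0,0],"spin":0}]'; python3 lane.py
cat > wl.py <<'E'
from lane import *
import sys
c=bot.capture("wrist");cv2.imwrite(f"pics/wrist{sys.argv[1]}.png",c["pixels"])
q=bot.regions_of("carrier",c)[0];W=pts(c);px=c["pixels"].astype(int)
L=W[...,:2]*1000-O;X=L@e;Y=L@d;Z=W[...,2]*1000;g=px.mean(2)
m=q["region"]&(Z>50)&(Z<80)
r=cv2.minAreaRect(np.stack([X[m],Y[m]],1).astype(np.float32))
m=((g>95)&(abs(Z-12)<6)&(abs(X)<98)&(abs(X)>60)).astype(np.uint8)
n,lab,s,_=cv2.connectedComponentsWithStats(m)
D=[(np.nanmean(X[lab==i]),np.nanmean(Y[lab==i])) for i in range(1,n) if s[i,4]>150]
D=np.array(D);print("dots",D.round(1).tolist());b=(D[D[:,0]<0,0].mean()+D[D[:,0]>0,0].mean())/2
print("carrier",np.round(r[0],1),np.round(r[1],1),round(r[2],2),"bias",round(b,2),"x rel",round(r[0][0]-b,2))
# rails
m=(abs(Z-28)<4)&(abs(X)<60)&(Y>0)
for sgn in(-1,1):
    k=m&(X*sgn>20)&~q["region"]
    if k.sum()>30: print("rail",sgn,k.sum(),np.median(X[k]),np.percentile(Y[k],[1,99]))
E
python3 wl.py 3
```

```text
time_s: 6.85
position: [0.5657, -0.1371, 0.2167]
tcp_rot: [[-0.001, -0.216, 0.976], [0.0, 0.976, 0.216], [-1.0, 0.001, -0.0]]
force: [0.3, -0.1, 0.4]
opening: 0.343
t 6.85 tcp lane x,y [  -3.9 -122.7] tip z 34.7 zang 12.5 F e,d,z [ 0.3 -0.2  0.4] open 0.343
dots [[-72.7, -11.4], [77.3, -11.3], [-72.7, -51.4], [77.3, -51.3], [-72.6, -91.4], [77.4, -91.3], [-72.6, -131.3], [77.4, -131.2]]
carrier [  2.6 -62.3] [99.7 64.2] 89.93 bias 2.35 x rel 0.25
```

View pics/wrist3.png

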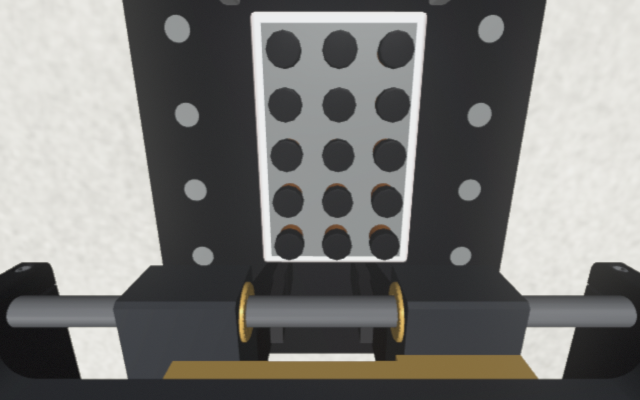

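The carrier is now centred to 0.25 mm and within 0.1° of straight (top centre (338,137) px, wrist view). I'll push straight into the lane.

```bash
python3 -m crank '[{"offset":[0,0.003,0],"spin":0},{"offset":[0,0.005,0],"spin":0},{"offset":[0,0.006,0],"spin":0},{"offset":[0,0.006,0],"spin":0},{"offset":[0,0.006,0],"spin":0},{"offset":[0,0.006,0],"spin":0},{"offset":[0,0.006,0],"spin":0},{"offset":[0,0.006,0],"spin":0},{"offset":[0,0.005,0],"spin":0},{"offset":[0,0.003,0],"spin":0},{"offset":[0,0.002,0],"spin":0},{"offset":[0,0,0],"spin":0}]'; python3 lane.py;python3 wl.py 4
```

```text
time_s: 8.15
position: [0.554, -0.0844, 0.2167]
tcp_rot: [[-0.001, -0.216, 0.976], [0.001, 0.976, 0.216], [-1.0, 0.001, -0.0]]
force: [-0.0, 0.3, 0.0]
opening: 0.344
t 8.15 tcp lane x,y [ -3.9 -68.7] tip z 34.7 zang 12.49 F e,d,z [0.  0.3 0. ] open 0.344
dots [[-72.7, 28.6], [77.2, 28.7], [-72.7, -11.4], [77.3, -11.3], [-72.6, -51.4], [77.3, -51.2]]
carrier [ 2.7 -8.4] [64.3 99.8] 0.04 bias 2.31 x rel 0.43
rail -1 2326 -44.89774496454923 [ 0.54238835 50.99592549]
rail 1 2386 49.55030486660168 [ 0.66686771 51.11641459]
```

View pics/wrist4.png

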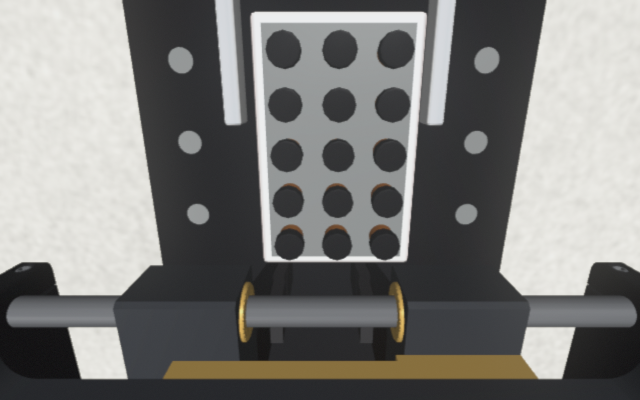

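The carrier is between the rail ends, which are at (233,120) and (437,120) px, with even gaps on both sides. About 119 mm remains.

```bash
python3 -m crank '[{"offset":[0,0.003,0],"spin":0},{"offset":[0,0.005,0],"spin":0},{"offset":[0,0.006,0],"spin":0},{"offset":[0,0.006,0],"spin":0},{"offset":[0,0.006,0],"spin":0},{"offset":[0,0.006,0],"spin":0},{"offset":[0,0.006,0],"spin":0},{"offset":[0,0.006,0],"spin":0},{"offset":[0,0.005,0],"spin":0},{"offset":[0,0.003,0],"spin":0},{"offset":[0,0.002,0],"spin":0},{"offset":[0,0,0],"spin":0}]'; python3 lane.py;python3 wl.py 5
python3 -m crank '[{"offset":[0,0.003,0],"spin":0},{"offset":[0,0.005,0],"spin":0},{"offset":[0,0.006,0],"spin":0},{"offset":[0,0.006,0],"spin":0},{"offset":[0,0.006,0],"spin":0},{"offset":[0,0.006,0],"spin":0},{"offset":[0,0.006,0],"spin":0},{"offset":[0,0.006,0],"spin":0},{"offset":[0,0.005,0],"spin":0},{"offset":[0,0.003,0],"spin":0},{"offset":[0,0.002,0],"spin":0},{"offset":[0,0,0],"spin":0}]'; python3 lane.py;python3 wl.py 6
```

```text
time_s: 9.45
position: [0.5424, -0.0317, 0.2168]
tcp_rot: [[-0.0, -0.216, 0.976], [0.0, 0.976, 0.216], [-1.0, 0.0, -0.0]]
force: [-0.8, 1.0, -0.3]
opening: 0.343
t 9.45 tcp lane x,y [ -3.9 -14.8] tip z 34.8 zang 12.49 F e,d,z [-0.6  1.1 -0.3] open 0.343
dots [[-72.8, 106.1], [77.3, 106.2], [-72.7, 68.6], [77.3, 68.7], [-72.7, 28.6], [77.3, 28.8], [-72.6, -11.4], [77.4, -11.3]]
carrier [ 2.9 44.2] [ 64.4 103.2] 0.22 bias 2.31 x rel 0.59
rail -1 4146 -44.86273247927903 [  1.41910556 104.64470156]
rail 1 4248 49.54754656385241 [  1.40385266 104.77078475]
time_s: 10.75
position: [0.5306, 0.021, 0.2167]
tcp_rot: [[-0.001, -0.216, 0.976], [0.0, 0.976, 0.216], [-1.0, 0.001, -0.0]]
force: [0.6, 0.7, -0.2]
opening: 0.352
t 10.75 tcp lane x,y [-4.  39.2] tip z 34.7 zang 12.49 F e,d,z [ 0.8  0.6 -0.2] open 0.352
dots [[-72.8, 148.6], [77.2, 148.7], [-72.7, 108.5], [77.3, 108.7], [-72.6, 68.6], [77.3, 68.7], [-72.6, 29.4], [77.4, 29.5]]
carrier [ 2.7 99.5] [64.6 99.7] 0.01 bias 2.31 x rel 0.4
rail -1 4937 -44.7002097534715 [ 34.26179738 158.76553272]
rail 1 5084 49.28431737836565 [ 35.00873193 158.86055485]
```

View pics/wrist6.png

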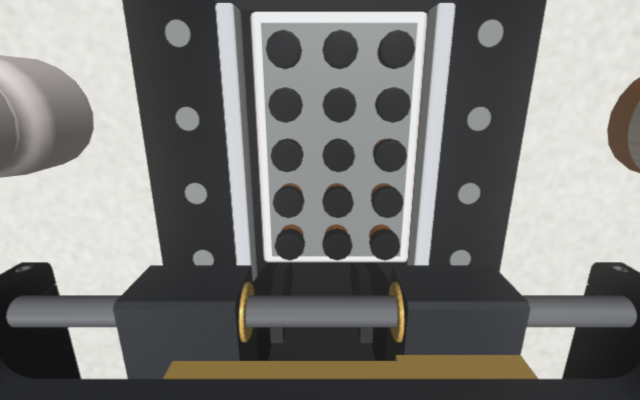

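Both gaps are still even. The jar at the left edge and the bottle at the right edge are clear. About 11 mm is left, so I'll creep in and watch the force.

```bash
python3 -m crank '[{"offset":[0,0.002,0],"spin":0},{"offset":[0,0.002,0],"spin":0},{"offset":[0,0.002,0],"spin":0},{"offset":[0,0.001,0],"spin":0},{"offset":[0,0.001,0],"spin":0},{"offset":[0,0,0],"spin":0}]'; python3 lane.py
python3 -m crank '[{"offset":[0,0.0005,0],"spin":0},{"offset":[0,0.0005,0],"spin":0},{"offset":[0,0,0],"spin":0}]'|head -0; python3 lane.py
```

```text
time_s: 11.45
position: [0.529, 0.0287, 0.2168]
tcp_rot: [[-0.0, -0.216, 0.976], [0.0, 0.976, 0.216], [-1.0, 0.0, -0.0]]
force: [0.1, 0.8, -0.2]
opening: 0.346
t 11.45 tcp lane x,y [-3.9 47.1] tip z 34.8 zang 12.49 F e,d,z [ 0.2  0.8 -0.2] open 0.346
t 11.75 tcp lane x,y [-3.8 47.9] tip z 34.8 zang 12.49 F e,d,z [ 0.5 -0.9 -0.6] open 0.342Exception ignored on flushing sys.stdout:
BrokenPipeError: [Errno 32] Broken pipe
```

```bash
python3 -m crank '[{"offset":[0,0.0005,0],"spin":0},{"offset":[0,0.0005,0],"spin":0},{"offset":[0,0,0],"spin":0}]'; python3 lane.py
python3 -m crank '[{"offset":[0,0.0005,0],"spin":0},{"offset":[0,0.0005,0],"spin":0},{"offset":[0,0,0],"spin":0}]'; python3 lane.py; python3 wl.py 7
```

```text
time_s: 12.05
position: [0.5288, 0.0302, 0.2168]
tcp_rot: [[0.0, -0.217, 0.976], [-0.001, 0.976, 0.217], [-1.0, -0.001, 0.0]]
force: [0.6, -4.0, -0.4]
opening: 0.347
t 12.05 tcp lane x,y [-3.8 48.6] tip z 34.8 zang 12.51 F e,d,z [-0.3 -4.1 -0.4] open 0.347
time_s: 12.35
position: [0.5288, 0.0305, 0.2169]
tcp_rot: [[0.001, -0.217, 0.976], [-0.002, 0.976, 0.217], [-1.0, -0.002, 0.0]]
force: [0.5, -7.1, 0.1]
opening: 0.345
t 12.35 tcp lane x,y [-3.7 48.9] tip z 34.9 zang 12.55 F e,d,z [-1.1 -7.   0.1] open 0.345
dots [[-72.7, 148.6], [77.3, 148.7], [-72.7, 108.6], [77.3, 108.8], [-72.6, 68.6], [77.3, 68.8]]
carrier [  3.  108.8] [64.3 99.8] 0.15 bias 2.28 x rel 0.72
rail -1 4304 -44.83102122754734 [ 43.41092952 158.62684882]
rail 1 4380 49.52383772479163 [ 43.69482317 158.67755409]
```

```bash
python3 -m crank '[{"offset":[0,0.0005,0],"spin":0},{"offset":[0,0.0005,0],"spin":0},{"offset":[0,0.0005,0],"spin":0},{"offset":[0,0,0],"spin":0},{"offset":[0,0,0],"spin":0}]'; python3 lane.py; python3 wl.py 8; python3 look.py 8
```

```text
time_s: 12.95
position: [0.5287, 0.0309, 0.2171]
tcp_rot: [[0.002, -0.218, 0.976], [-0.004, 0.976, 0.218], [-1.0, -0.004, 0.001]]
force: [0.3, -12.9, -0.0]
opening: 0.347
t 12.95 tcp lane x,y [-3.7 49.3] tip z 35.1 zang 12.6 F e,d,z [ -2.5 -12.6  -0. ] open 0.347
scene 0.69 164 ((8.722234725952148, 105.52471923828125), (103.89900970458984, 57.070987701416016), 89.9035415649414) [[-18.4, 56.7], [37.2, 155.4]]
wrist 0.73 39814 ((3.095163345336914, 109.07865905761719), (64.4144058227539, 99.63883209228516), 0.11579916626214981) [[-27.9, 61.6], [33.9, 157.7]]Traceback (most recent call last):
  File "wl.py", line 4, in <module>
    q=bot.regions_of("carrier",c)[0];W=pts(c);px=c["pixels"].astype(int)
      ~~~~~~~~~~~~~~~~~~~~~~~~~~~^^^
IndexError: list index out of range
```

View pics/scene8.png

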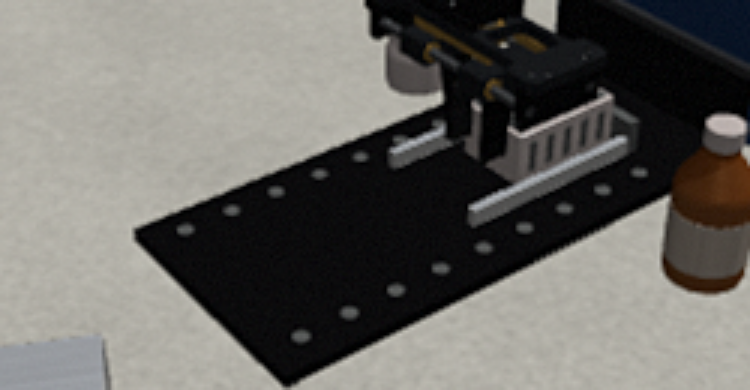

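View pics/wrist8.png

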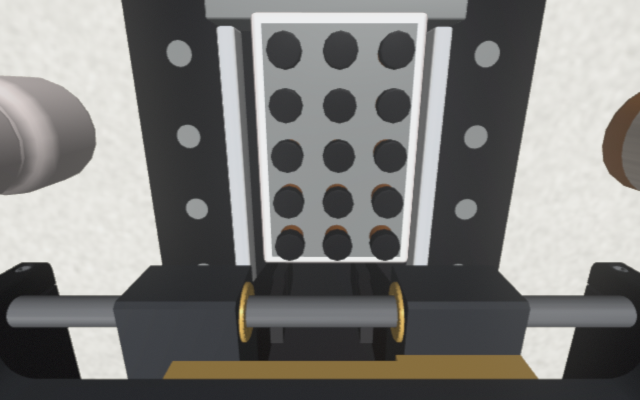

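The carrier is against the stop (grey bar at rows 0–18, wrist view): force rose to about 13 N with no further travel. I'll back straight off and then lift.

```bash
python3 -m crank '[{"offset":[0,-0.003,0],"spin":0},{"offset":[0,-0.005,0],"spin":0},{"offset":[0,-0.015,0],"spin":0},{"offset":[0,-0.03,0],"spin":0},{"offset":[-0.02,-0.03,0],"spin":0},{"offset":[-0.04,-0.03,0],"spin":0},{"offset":[-0.045,0,0],"spin":0},{"offset":[-0.045,0,0],"spin":0},{"offset":[-0.045,0,0],"spin":0},{"offset":[0,0,0],"spin":0}]'; python3 -m crank '[{"offset":[0,-0.045,0],"spin":0},{"offset":[0,-0.045,0],"spin":0},{"offset":[0,-0.045,0],"spin":0},{"offset":[0,-0.045,0],"spin":0},{"offset":[0,-0.045,0],"spin":0},{"offset":[0,-0.045,0],"spin":0},{"offset":[0,-0.045,0],"spin":0},{"offset":[0,-0.045,0],"spin":0},{"offset":[0,-0.045,0],"spin":0},{"offset":[0,0,0],"spin":0},{"offset":[0,0,0],"spin":0}]'; python3 lane.py
python3 - <<'E'
from lane import *
c=bot.capture("top");cv2.imwrite("pics/top9.png",cv2.resize(c["pixels"][100:320,150:450],None,fx=2.5,fy=2.5))
W=pts(c);q=bot.regions_of("carrier",c)
for r in q[:1]:
    w=W[r["region"]];w=w[(w[:,2]>.05)&(w[:,2]<.08)];L=w[:,:2]*1000-O
    print(r["p"],cv2.minAreaRect(np.stack([L@e,L@d],1).astype(np.float32)),np.percentile(w[:,2],[5,50,95]))
for l in ["reagent_bottle","spare_block"]:
    for r in bot.regions_of(l,c)[:1]:
        w=W[r["region"]];print(l,r["extent"],np.nanmedian(w,0).round(3))
c=bot.capture("scene");cv2.imwrite("pics/scene9.png",cv2.resize(c["pixels"][130:260,240:440],None,fx=3.5,fy=3.5))
E
```

```text
time_s: 14.25
position: [0.5543, -0.0786, 0.4185]
tcp_rot: [[0.014, -0.216, 0.976], [-0.004, 0.976, 0.216], [-1.0, -0.007, 0.013]]
force: [0.7, 0.8, 0.3]
opening: 0.345
time_s: 15.35
position: [0.6393, -0.4744, 0.409]
tcp_rot: [[-0.002, -0.214, 0.977], [0.003, 0.977, 0.214], [-1.0, 0.003, -0.001]]
force: [0.2, -0.1, -0.7]
opening: 0.345
t 15.35 tcp lane x,y [  -4.8 -468. ] tip z 227.0 zang 12.38 F e,d,z [ 0.2 -0.1 -0.7] open 0.345
0.64 ((0.8926067352294922, 109.76699829101562), (64.841796875, 100.34368896484375), 0.233066126704216) [0.05513792 0.0591135  0.07196793]
reagent_bottle [224.0, 144.9, 28.2, 30.6] [0.683 0.12  0.086]
spare_block [433.2, 170.4, 34.3, 26.1] [ 0.651 -0.355  0.039]
```

View pics/top9.png

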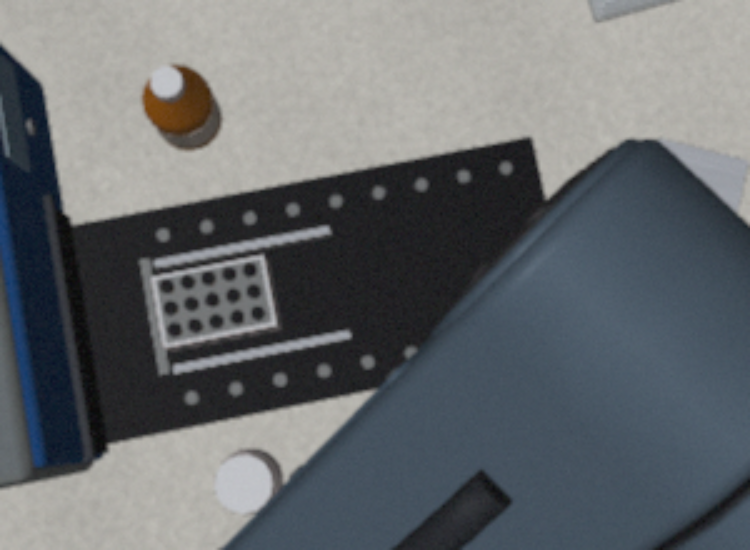

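View pics/scene9.png

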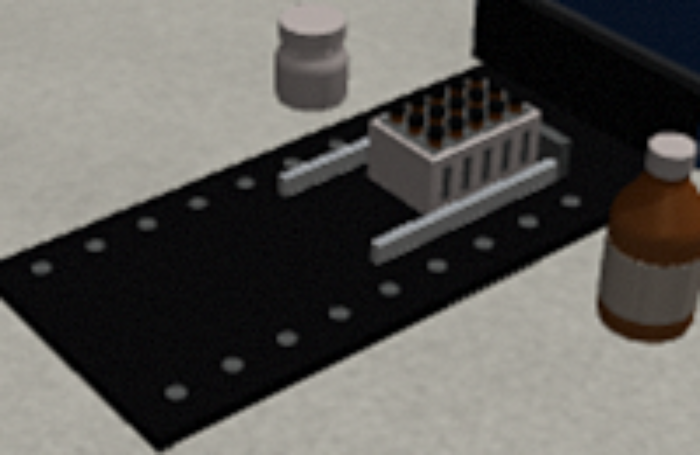

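The top view shows the carrier square against the stop bar at (155,315) px of the crop, centred between the rails with gaps on both sides. Bottle and jar are where they were. Only a corner of the block shows, because the arm hides the rest.

```bash
python3 -c "
from rig import bot
print(bot.hand_in())"
```

```text
the job is handed in; nothing more can be done
None
```

The carrier is home against the stop, and I handed the job in at about 15.5 s of the 64 s allowed.

**What I did:** I pushed from behind with the two fingertips held about 6 mm above the rail tops. The first push, on the open tray, took out the roughly 7° skew. A gentle diagonal push then removed a 4 mm sideways offset. After that I pushed straight down the lane and crept into the stop until the force reached about 13 N. I then backed off, lifted and moved well clear.

**Last checks:**
- **Position:** the top camera puts the carrier's origin 109.8 mm past the mouth (home is 110), 0.9 mm off centre and about 0.2° askew.
- **Rails:** gaps showed on both sides in every picture, and no unexpected side force appeared.
- **Bystanders:** the bottle's measured position is unchanged. The jar looks unmoved in the pictures, but I did not measure it.

**Checks that failed or disagreed:**
- One wrist-camera detection of the carrier found nothing.
- The wrist camera read about 2.3 mm sideways of the top camera, so I measured the carrier against the tray's dots and the rails in the same picture.
- While the carrier was against the stop, the wrist camera put its origin at about 109 mm. The rail ends read about 1 mm short in the same view, so I took this as camera bias.
- The block was partly hidden by the arm in the final top picture. I did not confirm its position, but the fingertips stayed far above it.

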